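# Push the sample carriers home on the feed rail and close the gate

## Robot

A 6-joint arm with a two-finger parallel gripper is mounted at the origin on the work surface. World frame = base frame: x ahead of the robot, y to its left, z up, the work surface at z = 0. Lengths are in m, angles in rad, forces in N, time in s.
With the tool pointing down it reaches from about 0.225 to 0.875 m from the base axis. Payload 3.4 kg.
Tool frame: the origin (TCP) lies between the finger pads; the fingertips stand 19 mm ahead of it and the grasp point (between the pads) is the TCP; z points along the fingers, y is the line along which they close (so a half turn about z gives the same grasp; the last joint's range is limited). The gripper opens to 85 mm and grips with 20 to 120 N. Pads are 22 mm wide; open, the fingers measure 114 mm over their backs; the gripper's body (76 mm by 85 mm) begins 54 mm behind the grasp point. The pads swing forward as they close: fully open they stand 13 mm farther back than shut.
Start: joints at [-1.451, 0.276, 1.505, -0, 1.361, -0.121], TCP at [0.137, -0.558, 0.25] pointing down, gripper open.
Joint ranges: [-2.89, 2.89], [-0.75, 2.08], [0.22, 2.7], [-1.18, 4.32], [0.11, 2.71], [-2.7, 2.7]. Speed limits (rad/s): [2.57, 2.57, 3.14, 3.14, 3.14, 3.14].

## Interface

Orientations are given as a unit quaternion [w, x, y, z].
In Python, from rig import get_state, imaging, ticket gives the robot as it stands. The module is installed in compiled form; this text tells all that it offers.
- The arm moves only by the shell command python3 -m inch 'ROWS' [FORCE]. ROWS is JSON, a list of rows, each an object with "claw": the opening, from -1 (shut) to 1 (fully open); "travel": the shift along the world's x, y, z in units of 200 mm (1.0 is 200 mm), a list of three; "turn": the turn about the world's z in units of 180 degrees (1.0 is 180 degrees). A call has 1 to 5 rows; each row is the pose to reach, as a shift and turn from the pose commanded when the call began, turning the shorter way round; what a row does not reach only later rows make up. A row lasts 1/10 s, in which the tool goes at most 50 mm and 8.59 degrees, less where a joint would pass 70% of its speed; a pose out of reach is approached as far as the arm can. A call with a number of a shift or a turn outside -1 to 1 is refused whole. A call with a gripper value outside its range is refused whole. The fingers move at their own pace and stop on an object; FORCE is the grip in N (left out, the last holds). Time passes only in rows, so rows that repeat a pose let the fingers close. It gives the time, the measured TCP pose, the force, the opening and the grip force at its end, in the units of the state.
- get_state(): the state, without advancing time (a new reading comes with each control period).
- imaging.get_image(name): name is "scene" or "top" or "wrist"; returns the picture (480x640x3 uint8, red, green, blue); there is no depth.
- imaging.camera_params(name): a dict with "camera_matrix" (3x3 intrinsics, pixels), "cam_to_world" (4x4, takes a point from camera to world coordinates); the wrist camera has in their place "T_tool_cam" (4x4, takes a point from camera to tool coordinates, whose origin is the TCP and whose axes are the flange's). Camera axes: x right, y down, z forward; pixel columns grow to the right and rows downward; lengths in m; the calibration is good to about 2 mm. A picture is of the moment at which its call begins: read the wrist's pose just before it. camera_params takes no time and is no camera call.
- ticket.sign_off(): hands the job in; it is judged then, once.
The state is a dict: "clock": time; "qpos": joint angles; "qd": joint speeds; "effort": joint torques, N m; "position": TCP position; "ee_rot": TCP orientation; "contact_force": force on the tool from outside, world axes, zero at the start; "moment": the same for the moment, N m; "width": finger opening in m; "gripper_force": force on a finger pad.
Only numpy, scipy, OpenCV 4.12 (cv2) and the standard library are available. Lean on these libraries where they do the work, as an engineer would, in place of code of your own. Each camera call takes 0.05 s, during which the arm holds its last target. There are 200 camera calls.

## Task

Push the row of four vial carriers along the feed rail as one train, without letting it come apart, until the first is fully home against the end stop and all four touch; then push the sliding gate fully shut behind the last one. Only push: do not lift or tip the carriers, and leave the flask, the dish and the jar where they are.

Things in the scene. Friction and masses are not known exactly. Their poses are not given: they have to be found in the camera images.
- rail: Fixed aluminium rail, an open-topped channel on the bench. Origin on the bench under its centre line; x runs along it to the end stop, y across, z up. Floor 4 mm above the bench, 43 mm wide inside; side walls 4 mm thick, tops at 12 mm; runs from x = -192 mm (open end) to the stop. On the -y side (x = -27 to 23 mm) a 10 mm high shelf reaches to y = -110 mm, with a 27 mm high gate guide at y = -32 to -52.
- end_stop (a point): The end stop's stopping face, on the channel's centre line at floor height: rail x = +160 mm, y = 0, 4 mm above the bench. The stop is an upright steel plate 56 mm wide, 8 mm thick, its top 36 mm above the bench.
- carrier_1: Loose white plastic carrier, 1st (nearest the end stop) of four equal ones standing in a touching row in the channel. Block 38 mm long along the rail, 40 wide, 40 tall, 60 to 130 g, with a capped amber vial 22 mm across on top (62 mm tall in all). Origin: centre of its underside; x towards the end stop, z up. Its origin is at rail x = 141 mm when the row is home.
- carrier_2: Loose white plastic carrier, 2nd of four equal ones standing in a touching row in the channel. Block 38 mm long along the rail, 40 wide, 40 tall, 60 to 130 g, with a capped amber vial 22 mm across on top (62 mm tall in all). Origin: centre of its underside; x towards the end stop, z up. Its origin is at rail x = 103 mm when the row is home.
- carrier_3: Loose white plastic carrier, 3rd of four equal ones standing in a touching row in the channel. Block 38 mm long along the rail, 40 wide, 40 tall, 60 to 130 g, with a capped amber vial 22 mm across on top (62 mm tall in all). Origin: centre of its underside; x towards the end stop, z up. Its origin is at rail x = 65 mm when the row is home.
- carrier_4: Loose white plastic carrier, last (its free rear face, rail -x, is where to push) of four equal ones standing in a touching row in the channel. Block 38 mm long along the rail, 40 wide, 40 tall, 60 to 130 g, with a capped amber vial 22 mm across on top (62 mm tall in all). Origin: centre of its underside; x towards the end stop, z up. Its origin is at rail x = 27 mm when the row is home.
- gate (a joint): Slide of the steel gate, m: 0 to 0.005 at the start (open), 0.045 fully shut at its stop. Moves along rail +y, across the channel, 1 to 2 N of friction, stays where left. Its bar (8 mm wide, 13 to 23 mm above the bench, at rail x = -2 mm) passes 5 mm behind the last carrier of a row that is home, and ends past the channel's middle when shut; until the row is home a carrier blocks it.
- gate_tab (a point): Middle of the top edge of the gate's upright steel push tab: 28 mm wide along the rail, 6 mm thick along rail y, from 13 to 49 mm above the bench. At rail x = -2, y = -108 mm when the gate reads 0; moves with the gate. To shut the gate, push the tab's outer face (away from the channel) towards the channel, rail +y.
- flask: Bystander: stoppered conical glass flask, 68 mm across, 116 mm tall, origin at the centre of its underside.
- dish: Bystander: lidded petri dish, 94 mm across, 17 mm tall, origin at the centre of its underside.
- jar: Bystander: small capped sample jar, 52 mm across, 65 mm tall, origin at the centre of its underside.
Mind the look-alikes: they are no part of the job. Leave any green or turquoise look-alike of the carrier_4 alone.

How it is judged:
By the outcome, as a careful person would: the job done as asked, in the order asked, and still so for the second after the job is handed in, with the robot touching nothing.
It also fails if it takes over 45 s, if anything falls off the work surface, if the arm or the gripper's body presses on something with over 40 N, if the wrist force passes 120 N, or if a joint passes its speed limit or range.

## Working session

There is one attempt and no reset: what is moved stays moved. The work goes in short steps, Python scripts to look and compute and a shell command to move; the robot and the scene stay as the last step left them, time stands still between calls to the robot, and variables do not carry over. Pictures are saved under pics/ and viewed, at most 10 in all, crops included, and the job is handed in when it is done.

```bash
mkdir -p pics
cat > h.py <<'E'
import numpy as np,cv2
from rig import get_state,imaging
def snap(n,f):
    im=imaging.get_image(n); cv2.imwrite('pics/'+f,cv2.cvtColor(im,cv2.COLOR_RGB2BGR)); return im
def ray(n,u,v,z):
    p=imaging.camera_params(n);K=np.array(p['camera_matrix']);T=np.array(p['cam_to_world'])
    d=T[:3,:3]@np.linalg.solve(K,[u,v,1]);o=T[:3,3]
    return o+d*(z-o[2])/d[2]
def proj(n,P):
    p=imaging.camera_params(n);K=np.array(p['camera_matrix']);T=np.linalg.inv(np.array(p['cam_to_world']))
    q=K@(T[:3,:3]@np.array(P)+T[:3,3]); return q[:2]/q[2]
E
python3 -c "
from h import *
snap('top','t1.png');snap('scene','s1.png');print(get_state())
for n in('top','scene'):print(imaging.camera_params(n))"
```

```text
{'clock': 0.1, 'qpos': array([-1.45098930e+00,  2.76514881e-01,  1.50599346e+00, -2.45604642e-05,
        1.36069833e+00, -1.20991573e-01]), 'qd': array([-0.00079134,  0.00038928, -0.00486486,  0.00043794,  0.0004092 ,
        0.00170635]), 'effort': array([ 7.05063812e-04, -4.17700124e+01, -2.46406263e+01, -2.03965074e-04,
        5.84721740e-03,  4.69510852e-06]), 'position': array([ 0.13706396, -0.55797695,  0.24954102]), 'ee_rot': array([-8.07016495e-04,  9.92760124e-01,  1.20111138e-01, -1.15301518e-05]), 'contact_force': array([ 0.66263196,  0.37202389, -0.19896354]), 'moment': array([ 0.005129  , -0.01100322,  0.0046963 ]), 'gripper_force': 0.0, 'width': 0.08521147303501854}
{'camera_matrix': array([[585.59551249,   0.        , 318.61514534],
       [  0.        , 585.59551249, 231.89206085],
       [  0.        ,   0.        ,   1.        ]]), 'cam_to_world': array([[-0.01136337, -0.98613971,  0.1655275 ,  0.41714834],
       [-0.9998758 ,  0.01301374,  0.00888916,  0.00932182],
       [-0.01092009, -0.16540593, -0.98616511,  1.09113618],
       [ 0.        ,  0.        ,  0.        ,  1.        ]])}
{'camera_matrix': array([[559.77606081,   0.        , 324.39479306],
       [  0.        , 559.77606081, 232.36935987],
       [  0.        ,   0.        ,   1.        ]]), 'cam_to_world': array([[-0.10665977,  0.72001213, -0.68571584,  1.17212573],
       [ 0.99429088,  0.07511586, -0.07578432,  0.05511043],
       [-0.0030575 , -0.68988415, -0.72391334,  0.69160885],
       [ 0.        ,  0.        ,  0.        ,  1.        ]])}
```

View pics/t1.png

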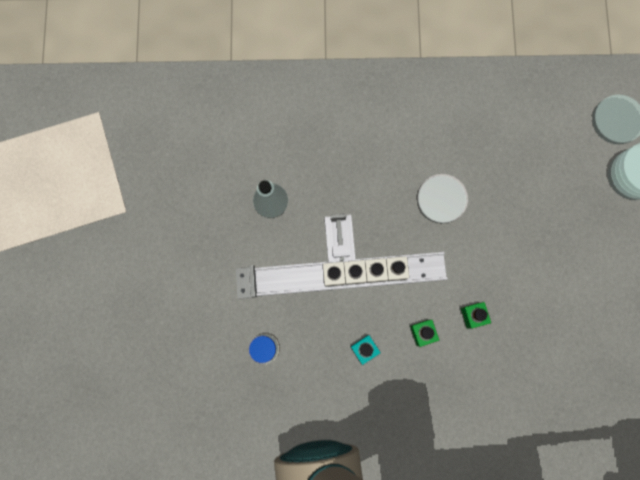

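View pics/s1.png

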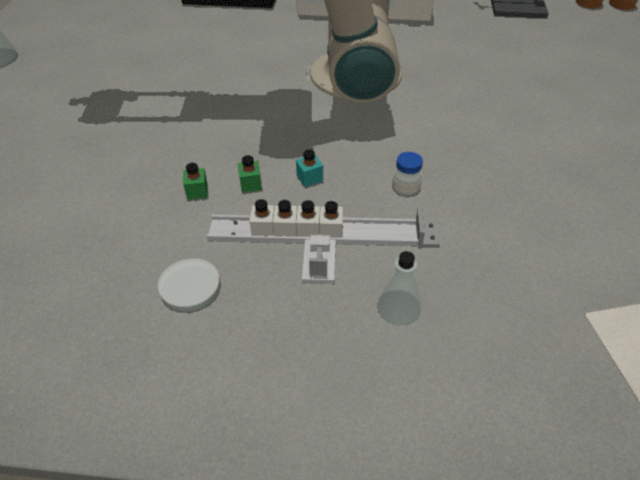

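The top view shows the rail running from its open end at about (445,265) to the stop at about (255,282). The carriers are at u 323–408. The gate shelf is above the rail, with its tab near (338,218). I'll enlarge that area.

```bash
python3 -c "
from h import *
im=cv2.imread('pics/t1.png')[205:305,230:460]
cv2.imwrite('pics/t1c.png',cv2.resize(im,(782,340),interpolation=cv2.INTER_CUBIC))"
```

```text
(no output)
```

View pics/t1c.png

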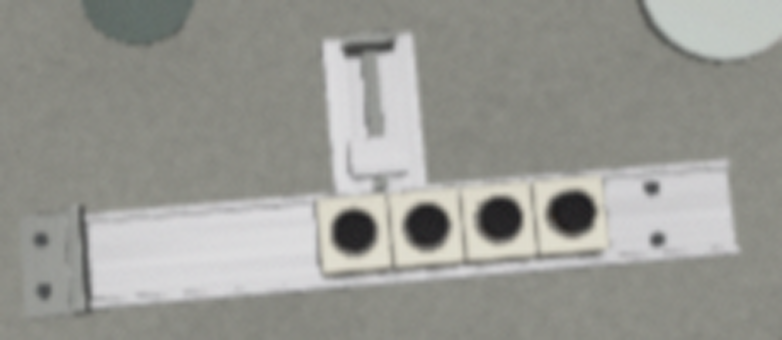

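```bash
cat > m.py <<'E'
from h import *
c=lambda x,y,z:ray('top',230+x/3.4,205+y/3.4,z)
a,b=c(727,160,.012),c(738,252,.012); s1,s2=c(82,205,.036),c(88,312,.036)
v1,v4=c(353,231,.066),c(574,212,.066)
C=[c(319,198,.044),c(602,177,.044),c(607,250,.044),c(323,275,.044)]
print(a,b,np.linalg.norm(a-b)); print(s1,s2,np.linalg.norm(s1-s2))
print('caps',v1,v4,np.linalg.norm(v1-v4)); print(np.array(C),np.mean(C,0))
t1,t2=c(343,48,.049),c(395,45,.049);print('tab',t1,t2,np.linalg.norm(t1-t2))
e=(a+b)/2;d=(s1+s2)/2-e;print('ends',e,(s1+s2)/2,np.hypot(*d[:2]),'ang',np.degrees(np.arctan2(d[1],d[0])),'caps ang',np.degrees(np.arctan2(*(v1-v4)[[1,0]])))
th=np.arctan2(d[1],d[0]);X=np.array([np.cos(th),np.sin(th)]);Y=np.array([-X[1],X[0]])
O=((s1+s2)/2)[:2]-.160*X*1
O=(O+e[:2]+.192*X)/2
print('O',O,'th',th)
for n,p in dict(v1=v1,v4=v4,C=np.mean(C,0),t=(t1+t2)/2).items():print(n,(p[:2]-O)@X,(p[:2]-O)@Y)
for n,(u,v,z) in dict(flask=(270,200,.0),dish=(443,198,.017),jar=(263,349,.065)).items():
  p=ray('top',u,v,z)[:2];print(n,p,(p-O)@X,(p-O)@Y)
E
python3 m.py
```

```text
[ 0.55731841 -0.2125954   0.012     ] [ 0.50709338 -0.21619142  0.012     ] 0.05035359156894046
[0.53442985 0.13639459 0.036     ] [0.47761758 0.13283132 0.036     ] 0.05692390620397677
caps [ 0.51586312 -0.0072832   0.066     ] [ 0.5242729  -0.12145587  0.066     ] 0.11448197455925481
[[ 0.53568156  0.01005067  0.044     ]
 [ 0.54495155 -0.13967228  0.044     ]
 [ 0.50632167 -0.14089306  0.044     ]
 [ 0.49502401  0.00847197  0.044     ]] [ 0.5204947  -0.06551067  0.044     ]
tab [ 0.6152308 -0.0037638  0.049    ] [ 0.61648442 -0.03147409  0.049     ] 0.027738627363017937
ends [ 0.5322059  -0.21439341  0.012     ] [0.50602372 0.13461295 0.036     ] 0.34998706973026583 ang 94.29024758722359 caps ang 94.21271176572128
O [ 0.51791786 -0.02393506] th 1.645675272917691
v1 0.016758916755528704 0.0008032778166908638
v4 -0.09772295297831604 0.0009582011166416248
C -0.04165187996598588 0.0005406133606637433
t -0.001028351491058609 -0.09813781259448077
flask [0.66323583 0.11124135] 0.12392654033574722 -0.1550231837291573
dish [ 0.65875523 -0.21479143] -0.2008574693512735 -0.1261649483356197
jar [0.38630756 0.11660271] 0.1499896104189246 0.12072802798340909
```

The checks hold up: rail length 350 mm against 352 mm, stop width 57 against 56, tab 27.7 against 28, caps 114.5 apart against 114. The rail origin is at about (0.518, -0.024), angle 94.3°. The train has to travel about 125 mm. Next I'll approach behind carrier 4 with the gripper shut and its closing axis across the rail.

```bash
python3 -m inch '[{"claw":-1,"travel":[0.13,0.126,0],"turn":0.03},{"claw":-1,"travel":[0.26,0.252,0],"turn":0.06},{"claw":-1,"travel":[0.39,0.378,0],"turn":0.09},{"claw":-1,"travel":[0.52,0.504,0],"turn":0.12},{"claw":-1,"travel":[0.65,0.63,0],"turn":0.15}]'
python3 -m inch '[{"claw":-1,"travel":[0.13,0.126,0],"turn":0.03},{"claw":-1,"travel":[0.26,0.252,0],"turn":0.06},{"claw":-1,"travel":[0.39,0.378,0],"turn":0.09},{"claw":-1,"travel":[0.52,0.504,0],"turn":0.12},{"claw":-1,"travel":[0.65,0.63,0],"turn":0.15}]'
python3 -m inch '[{"claw":-1,"travel":[0.2,0.2,0],"turn":0.045},{"claw":-1,"travel":[0.4,0.4,0],"turn":0.09},{"claw":-1,"travel":[0.66,0.62,0],"turn":0.147},{"claw":-1,"travel":[0.66,0.62,0],"turn":0.147},{"claw":-1,"travel":[0.66,0.62,0],"turn":0.147}]'
cat > st.py <<'E'
from h import *
from scipy.spatial.transform import Rotation as R
s=get_state();p=s['position'];q=s['ee_rot'];M=R.from_quat([q[1],q[2],q[3],q[0]]).as_matrix()
th=1.6457;X=np.array([np.cos(th),np.sin(th)]);Y=np.array([-X[1],X[0]]);O=np.array([.5179,-.0239])
print(s['clock'],p,'rail',(p[:2]-O)@X,(p[:2]-O)@Y,'yaw',np.degrees(np.arctan2(M[1,0],M[0,0])),'F',s['contact_force'],'w',s['width'],'railF',s['contact_force'][:2]@X)
E
python3 st.py; python3 -c "
from h import *
print(imaging.camera_params('wrist'));snap('wrist','w1.png')"
```

```text
clock: 0.6
position: [0.2678, -0.4311, 0.2499]
ee_rot: [-0.0, 0.937, 0.35, 0.0]
contact_force: [-0.2, -0.0, 0.4]
width: 0.0119
gripper_force: 0.0
clock: 1.1
position: [0.3978, -0.3051, 0.25]
ee_rot: [-0.0, 0.829, 0.559, -0.0]
contact_force: [-0.2, -0.2, 0.9]
width: -0.0003
gripper_force: 0.0
clock: 1.6
position: [0.5317, -0.1795, 0.2496]
ee_rot: [-0.0, 0.679, 0.735, 0.001]
contact_force: [-0.4, -0.6, -0.7]
width: -0.0003
gripper_force: 0.0
1.6 [ 0.53171453 -0.17945047  0.24959982] rail -0.1561481065745089 -0.0021353802425501476 yaw 94.5427803895561 F [-0.43819724 -0.55951762 -0.72052565] w -0.00028582655601289397 railF -0.5251568523491026
{'camera_matrix': array([[409.1367958 ,   0.        , 319.46443037],
       [  0.        , 409.1367958 , 236.73342229],
       [  0.        ,   0.        ,   1.        ]]), 'T_tool_cam': array([[ 4.63089419e-04, -9.57153459e-01, -2.89580803e-01,
         7.40921369e-02],
       [ 9.99999675e-01,  6.34331936e-04, -4.97490638e-04,
         3.02930971e-04],
       [ 6.59865236e-04, -2.89580478e-01,  9.57153442e-01,
        -1.24293621e-01],
       [ 0.00000000e+00,  0.00000000e+00,  0.00000000e+00,
         1.00000000e+00]])}
```

View pics/w1.png

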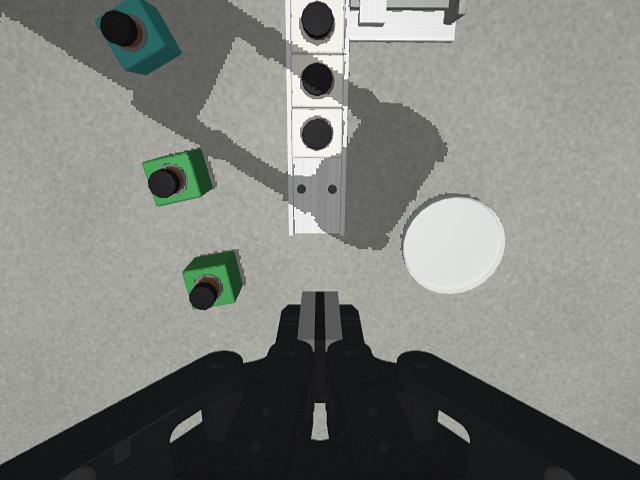

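The wrist view shows the train straight ahead. Carrier 4's rear top edge is at about v=157, u 293–344, and the rail's open end is at about v=235, u 290–344. The fingers are shut. I'll check the lateral alignment.

```bash
cat >> st.py <<'E'
def wr(u,v,z):
    c=imaging.camera_params('wrist');T=np.eye(4);T[:3,:3]=M;T[:3,3]=p;T=T@c['T_tool_cam']
    d=T[:3,:3]@np.linalg.solve(c['camera_matrix'],[u,v,1]);o=T[:3,3];w=(o+d*(z-o[2])/d[2]);return w.round(4),((w[:2]-O)@X).round(4),((w[:2]-O)@Y).round(4)
E
cat > a.py <<'E'
from st import *
for a in [(293,157,.044),(344,157,.044),(318,157,.044),(317,133,.066),(317,20,.066),(290,235,.012),(344,235,.012)]:print(a,wr(*a))
E
python3 a.py
```

```text
1.65 [ 0.52992206 -0.18100333  0.24957559] rail -0.15756247216004102 -0.00023173079956683405 yaw 94.43944232181063 F [-0.40146356 -0.13425425  0.07517644] w -2.8898476176526686e-05 railF -0.1038348249092369
(293, 157, 0.044) (array([ 0.5057, -0.1421,  0.044 ]), np.float64(-0.117), np.float64(0.0211))
(344, 157, 0.044) (array([ 0.5461, -0.139 ,  0.044 ]), np.float64(-0.1168), np.float64(-0.0195))
(318, 157, 0.044) (array([ 0.5255, -0.1406,  0.044 ]), np.float64(-0.1169), np.float64(0.0012))
(317, 133, 0.066) (array([ 0.5234, -0.1212,  0.066 ]), np.float64(-0.0974), np.float64(0.0018))
(317, 20, 0.066) (array([ 0.5177, -0.0471,  0.066 ]), np.float64(-0.0231), np.float64(0.0019))
(290, 235, 0.012) (array([ 0.5053, -0.2166,  0.012 ]), np.float64(-0.1913), np.float64(0.027))
(344, 235, 0.012) (array([ 0.5549, -0.2127,  0.012 ]), np.float64(-0.1911), np.float64(-0.0228))
```

```bash
python3 -m inch '[{"claw":-1,"travel":[-0.005,0,-0.2],"turn":0},{"claw":-1,"travel":[-0.005,0,-0.45],"turn":0},{"claw":-1,"travel":[-0.005,0,-0.7],"turn":0},{"claw":-1,"travel":[-0.005,0,-0.88],"turn":0},{"claw":-1,"travel":[-0.005,0,-1.0],"turn":0}]'
python3 -m inch '[{"claw":-1,"travel":[0,0,-0.03],"turn":0},{"claw":-1,"travel":[0,0,-0.06],"turn":0},{"claw":-1,"travel":[-0.002,0.03,-0.06],"turn":0},{"claw":-1,"travel":[-0.0045,0.06,-0.06],"turn":0},{"claw":-1,"travel":[-0.0065,0.09,-0.06],"turn":0}]'; python3 st.py
```

```text
clock: 2.15
position: [0.525, -0.1827, 0.0474]
ee_rot: [-0.002, 0.681, 0.732, -0.001]
contact_force: [-0.6, -0.1, -0.6]
width: -0.0
gripper_force: 0.0
clock: 2.65
position: [0.5274, -0.1642, 0.0396]
ee_rot: [0.001, 0.68, 0.733, 0.0]
contact_force: [-0.3, 0.7, 0.0]
width: -0.0001
gripper_force: 0.0
2.65 [ 0.52743653 -0.16416294  0.03964662] rail -0.14058329642084516 0.0009866011248361208 yaw 94.25935008809039 F [-0.28156654  0.73581757  0.02065622] w -5.026657702296903e-05 railF 0.7548250108755186
```

```bash
python3 -m inch '[{"claw":-1,"travel":[-0.001,0.015,0],"turn":0},{"claw":-1,"travel":[-0.002,0.03,0],"turn":0},{"claw":-1,"travel":[-0.0025,0.035,0],"turn":0},{"claw":-1,"travel":[-0.003,0.04,0],"turn":0},{"claw":-1,"travel":[-0.0034,0.045,0],"turn":0}]'
python3 -m inch '[{"claw":-1,"travel":[-0.0004,0.005,0],"turn":0},{"claw":-1,"travel":[-0.0008,0.01,0],"turn":0},{"claw":-1,"travel":[-0.0011,0.015,0],"turn":0},{"claw":-1,"travel":[-0.0015,0.02,0],"turn":0},{"claw":-1,"travel":[-0.0019,0.025,0],"turn":0}]'
python3 -m inch '[{"claw":-1,"travel":[-0.0006,0.0075,0],"turn":0},{"claw":-1,"travel":[-0.0011,0.015,0],"turn":0},{"claw":-1,"travel":[-0.0018,0.024,0],"turn":0},{"claw":-1,"travel":[-0.0025,0.034,0],"turn":0},{"claw":-1,"travel":[-0.0033,0.044,0],"turn":0}]'; python3 st.py
```

```text
clock: 3.15
position: [0.5262, -0.1554, 0.0384]
ee_rot: [0.0, 0.68, 0.733, 0.0]
contact_force: [0.0, 0.4, 0.4]
width: 0.0001
gripper_force: 0.0
clock: 3.65
position: [0.5258, -0.1504, 0.0383]
ee_rot: [0.0, 0.68, 0.733, 0.0]
contact_force: [0.7, -0.6, -0.5]
width: 0.0
gripper_force: 0.2
clock: 4.15
position: [0.5251, -0.1415, 0.0383]
ee_rot: [0.0, 0.68, 0.733, 0.0]
contact_force: [0.7, -1.8, -1.3]
width: -0.0
gripper_force: 0.7
4.15 [ 0.52509935 -0.14151661  0.03832747] rail -0.11782556549113037 0.0016225184399006175 yaw 94.2590508300672 F [ 0.73528288 -1.77801138 -1.25613736] w -2.5236806162219835e-05 railF -1.8280497904495938
```

```bash
python3 -m inch '[{"claw":-1,"travel":[-0.0007,0.011,0],"turn":0},{"claw":-1,"travel":[-0.0014,0.022,0],"turn":0},{"claw":-1,"travel":[-0.0021,0.033,0],"turn":0},{"claw":-1,"travel":[-0.0029,0.044,0],"turn":0},{"claw":-1,"travel":[-0.0037,0.055,0],"turn":0}]'
python3 -m inch '[{"claw":-1,"travel":[-0.0007,0.011,0],"turn":0},{"claw":-1,"travel":[-0.0014,0.022,0],"turn":0},{"claw":-1,"travel":[-0.0021,0.033,0],"turn":0},{"claw":-1,"travel":[-0.0029,0.044,0],"turn":0},{"claw":-1,"travel":[-0.0037,0.055,0],"turn":0}]'
python3 -m inch '[{"claw":-1,"travel":[-0.0007,0.011,0],"turn":0},{"claw":-1,"travel":[-0.0014,0.022,0],"turn":0},{"claw":-1,"travel":[-0.0021,0.033,0],"turn":0},{"claw":-1,"travel":[-0.0029,0.044,0],"turn":0},{"claw":-1,"travel":[-0.0037,0.055,0],"turn":0}]'; python3 st.py
python3 -c "
from h import *
im=snap('top','t2.png')[205:305,230:460,::-1]
cv2.imwrite('pics/t2c.png',cv2.resize(im,(782,340),interpolation=cv2.INTER_CUBIC))"
```

```text
clock: 4.65
position: [0.5243, -0.1304, 0.0383]
ee_rot: [-0.0, 0.68, 0.733, 0.0]
contact_force: [-0.3, -1.3, -1.3]
width: 0.0001
gripper_force: 0.7
clock: 5.15
position: [0.5236, -0.1195, 0.0383]
ee_rot: [0.0, 0.68, 0.733, 0.0]
contact_force: [-0.1, -1.7, -0.4]
width: 0.0001
gripper_force: 0.6
clock: 5.65
position: [0.5229, -0.1085, 0.0383]
ee_rot: [0.0, 0.68, 0.733, 0.0]
contact_force: [1.3, -1.1, -1.2]
width: 0.0001
gripper_force: 0.6
5.65 [ 0.52288176 -0.10846061  0.03832988] rail -0.08469630902682584 0.0013601830029755574 yaw 94.25574426446649 F [ 1.26972003 -1.1446419  -1.21290803] w 5.718749187581053e-05 railF -1.2364501436887603
```

View pics/t2c.png

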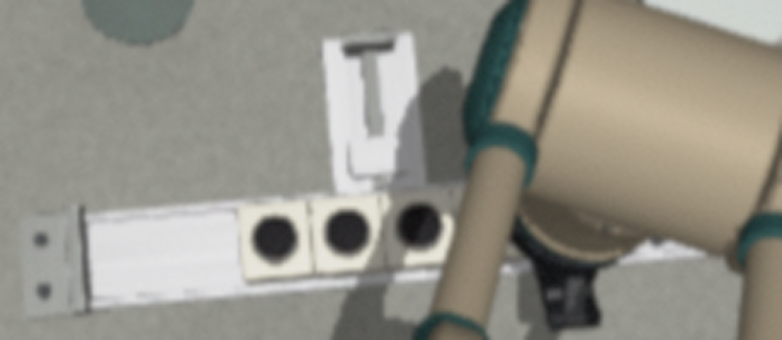

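The train is intact, with caps at about (275,238), (348,232) and (420,226) in the crop, evenly spaced. I'll keep pushing.

```bash
python3 -m inch '[{"claw":-1,"travel":[-0.0008,0.011,0],"turn":0},{"claw":-1,"travel":[-0.0016,0.022,0],"turn":0},{"claw":-1,"travel":[-0.0024,0.033,0],"turn":0},{"claw":-1,"travel":[-0.0032,0.044,0],"turn":0},{"claw":-1,"travel":[-0.004,0.055,0],"turn":0}]' | grep -E "pos|force"
python3 -m inch '[{"claw":-1,"travel":[-0.0008,0.011,0],"turn":0},{"claw":-1,"travel":[-0.0016,0.022,0],"turn":0},{"claw":-1,"travel":[-0.0024,0.033,0],"turn":0},{"claw":-1,"travel":[-0.0032,0.044,0],"turn":0},{"claw":-1,"travel":[-0.004,0.055,0],"turn":0}]' | grep -E "pos|force"
python3 -m inch '[{"claw":-1,"travel":[-0.0008,0.011,0],"turn":0},{"claw":-1,"travel":[-0.0016,0.022,0],"turn":0},{"claw":-1,"travel":[-0.0024,0.033,0],"turn":0},{"claw":-1,"travel":[-0.0032,0.044,0],"turn":0},{"claw":-1,"travel":[-0.004,0.055,0],"turn":0}]' | grep -E "pos|force"
python3 -m inch '[{"claw":-1,"travel":[-0.0008,0.011,0],"turn":0},{"claw":-1,"travel":[-0.0016,0.022,0],"turn":0},{"claw":-1,"travel":[-0.0024,0.033,0],"turn":0},{"claw":-1,"travel":[-0.0032,0.044,0],"turn":0},{"claw":-1,"travel":[-0.004,0.055,0],"turn":0}]' | grep -E "pos|force"
python3 -m inch '[{"claw":-1,"travel":[-0.0008,0.011,0],"turn":0},{"claw":-1,"travel":[-0.0016,0.022,0],"turn":0},{"claw":-1,"travel":[-0.0024,0.033,0],"turn":0},{"claw":-1,"travel":[-0.0032,0.044,0],"turn":0},{"claw":-1,"travel":[-0.004,0.055,0],"turn":0}]' | grep -E "pos|force"
python3 -m inch '[{"claw":-1,"travel":[-0.0008,0.011,0],"turn":0},{"claw":-1,"travel":[-0.0016,0.022,0],"turn":0},{"claw":-1,"travel":[-0.0024,0.033,0],"turn":0},{"claw":-1,"travel":[-0.0032,0.044,0],"turn":0},{"claw":-1,"travel":[-0.004,0.055,0],"turn":0}]' | grep -E "pos|force"
python3 st.py
```

```text
position: [0.5221, -0.0975, 0.0383]
contact_force: [-0.4, -1.7, 0.1]
gripper_force: 0.7
position: [0.5213, -0.0865, 0.0384]
contact_force: [0.1, -0.7, -0.4]
gripper_force: 0.7
position: [0.5205, -0.0755, 0.0383]
contact_force: [-0.3, -2.4, 0.8]
gripper_force: 0.8
position: [0.5197, -0.0645, 0.0383]
contact_force: [0.5, -2.1, -0.4]
gripper_force: 0.8
position: [0.5189, -0.0535, 0.0383]
contact_force: [0.2, -1.6, -0.6]
gripper_force: 0.8
position: [0.5181, -0.0425, 0.0383]
contact_force: [0.4, -2.6, 0.6]
gripper_force: 0.9
8.7 [ 0.51806641 -0.04248111  0.038344  ] rail -0.018541465637882427 0.0012245540156502746 yaw 94.25573769184511 F [ 0.42346172 -2.58125801  0.55245042] w -0.00030311673419297484 railF -2.6057094308157147
```

```bash
python3 -m inch '[{"claw":-1,"travel":[-0.0008,0.01,0],"turn":0},{"claw":-1,"travel":[-0.0016,0.02,0],"turn":0},{"claw":-1,"travel":[-0.0023,0.029,0],"turn":0},{"claw":-1,"travel":[-0.0029,0.038,0],"turn":0},{"claw":-1,"travel":[-0.0035,0.046,0],"turn":0}]' | grep -E "pos|force"
python3 -m inch '[{"claw":-1,"travel":[-0.0004,0.007,0],"turn":0},{"claw":-1,"travel":[-0.0008,0.013,0],"turn":0},{"claw":-1,"travel":[-0.0012,0.018,0],"turn":0},{"claw":-1,"travel":[-0.0016,0.023,0],"turn":0},{"claw":-1,"travel":[-0.002,0.027,0],"turn":0}]' | grep -E "pos|force"
python3 st.py
```

```text
position: [0.5174, -0.0333, 0.0384]
contact_force: [0.5, -1.8, 1.3]
gripper_force: 0.9
position: [0.517, -0.028, 0.0383]
contact_force: [0.3, -1.7, 0.0]
gripper_force: 0.9
9.7 [ 0.51699239 -0.02795319  0.03832293] rail -0.003973908628523557 0.0012083805674165662 yaw 94.25770437166891 F [ 0.25916686 -1.70789067  0.04777106] w -0.00015529887485171272 railF -1.7224961959192988
```

```bash
python3 -m inch '[{"claw":-1,"travel":[-0.0003,0.003,0],"turn":0},{"claw":-1,"travel":[-0.0005,0.006,0],"turn":0},{"claw":-1,"travel":[-0.0007,0.009,0],"turn":0},{"claw":-1,"travel":[-0.0009,0.012,0],"turn":0},{"claw":-1,"travel":[-0.0011,0.015,0],"turn":0}]' | grep -E "pos|force"
python3 st.py
```

```text
position: [0.5168, -0.025, 0.0383]
contact_force: [0.9, -1.4, 0.4]
gripper_force: 0.9
10.2 [ 0.51675625 -0.02501152  0.03834413] rail -0.001022811248289079 0.0012237181518556313 yaw 94.25499674922504 F [ 0.92574808 -1.35880267  0.40274514] w 9.75680906469395e-05 railF -1.4242697344067867
```

```bash
python3 -m inch '[{"claw":-1,"travel":[-0.0003,0.003,0],"turn":0},{"claw":-1,"travel":[-0.0005,0.006,0],"turn":0},{"claw":-1,"travel":[-0.0007,0.009,0],"turn":0},{"claw":-1,"travel":[-0.0009,0.012,0],"turn":0},{"claw":-1,"travel":[-0.0011,0.015,0],"turn":0}]' | grep -E "pos|force"
python3 st.py
python3 -c "
from h import *
im=snap('top','t3.png')[225:305,230:350,::-1]
cv2.imwrite('pics/t3c.png',cv2.resize(im,(780,520),interpolation=cv2.INTER_CUBIC))"
```

```text
position: [0.517, -0.0247, 0.0385]
contact_force: [-1.3, -14.0, 0.4]
gripper_force: 6.5
10.7 [ 0.51698898 -0.02466532  0.03850176] rail -0.0006949988177455903 0.0009657417932927407 yaw 94.4115758322976 F [ -1.29187849 -13.95227956   0.41492361] w 9.126502850110556e-05 railF -13.81648182256493
```

View pics/t3c.png

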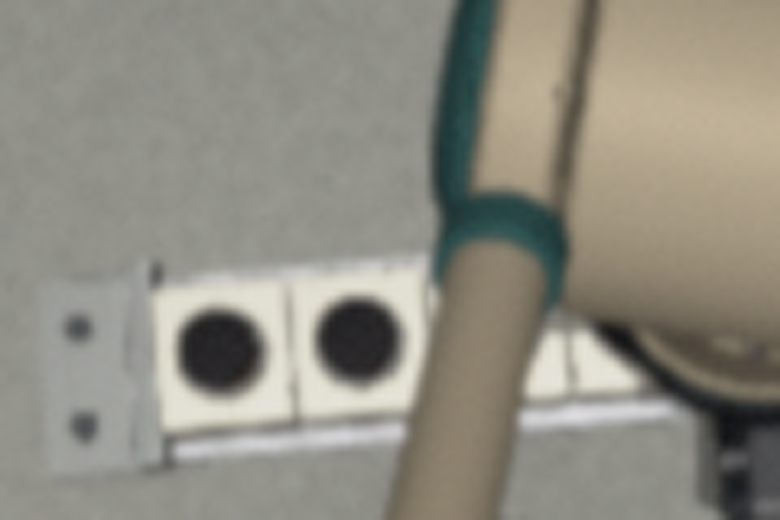

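The first carrier meets the stop and the row is tight: the force jumped to 14 N and the picture shows no gap at u≈155. I'll back off gently, rise, and go to the outer side of the gate tab with a -90° turn.

```bash
python3 -m inch '[{"claw":-1,"travel":[0.0004,-0.005,0],"turn":0},{"claw":-1,"travel":[0.0008,-0.01,0],"turn":0},{"claw":-1,"travel":[0.0012,-0.015,0],"turn":0},{"claw":-1,"travel":[0.002,-0.025,0],"turn":0},{"claw":-1,"travel":[0.004,-0.05,0],"turn":0}]' | grep -E "pos|force"
python3 -m inch '[{"claw":-1,"travel":[0.005,-0.07,0],"turn":0},{"claw":-1,"travel":[0.01,-0.14,0],"turn":0},{"claw":-1,"travel":[0.01,-0.14,0.1],"turn":0},{"claw":-1,"travel":[0.01,-0.14,0.3],"turn":0},{"claw":-1,"travel":[0.01,-0.14,0.5],"turn":0}]' | grep -E "pos|force"
python3 st.py
python3 -m inch '[{"claw":-1,"travel":[0.12,0.04,0],"turn":-0.045},{"claw":-1,"travel":[0.28,0.08,0],"turn":-0.09},{"claw":-1,"travel":[0.44,0.13,0],"turn":-0.135},{"claw":-1,"travel":[0.6,0.18,0],"turn":-0.18},{"claw":-1,"travel":[0.76,0.23,0],"turn":-0.225}]' | grep -E "pos|force"
python3 -m inch '[{"claw":-1,"travel":[0,0,0],"turn":-0.045},{"claw":-1,"travel":[0,0,0],"turn":-0.09},{"claw":-1,"travel":[0,0,0],"turn":-0.135},{"claw":-1,"travel":[0,0,0],"turn":-0.18},{"claw":-1,"travel":[0,0,0],"turn":-0.225}]' | grep -E "pos|force"
python3 -m inch '[{"claw":-1,"travel":[0,0,0],"turn":-0.045},{"claw":-1,"travel":[0,0,0],"turn":-0.05},{"claw":-1,"travel":[0,0,0],"turn":-0.05}]' | grep -E "pos|force"
python3 st.py
python3 -c "
from h import *
im=snap('top','t4.png')[185:305,230:430,::-1]
cv2.imwrite('pics/t4c.png',cv2.resize(im,(800,480),interpolation=cv2.INTER_CUBIC))"
```

```text
position: [0.5169, -0.0314, 0.0382]
contact_force: [-0.1, -0.3, 0.2]
gripper_force: 0.0
position: [0.5188, -0.0612, 0.1388]
contact_force: [0.4, -0.3, -1.1]
gripper_force: 0.0
11.75 [ 0.51877065 -0.06124202  0.13878053] rail -0.03730246677923949 0.0019262315270512198 yaw 94.1820652533317 F [ 0.40769648 -0.33922547 -1.05496177] w -0.00022615807941218986 railF -0.3687837071326159
position: [0.6726, -0.0151, 0.1383]
contact_force: [0.2, -0.8, 0.2]
gripper_force: 0.0
position: [0.6714, -0.0155, 0.138]
contact_force: [0.1, -0.4, 0.2]
gripper_force: 0.0
position: [0.6714, -0.015, 0.1381]
contact_force: [0.4, -0.3, -0.3]
gripper_force: 0.0
13.05 [ 0.6713862  -0.01498298  0.13814475] rail -0.00259391812533445 -0.1537231189995224 yaw 4.347058431579411 F [ 0.36435925 -0.2661591  -0.27157254] w -0.00019066624689910135 railF -0.29267912802120727
```

View pics/t4c.png

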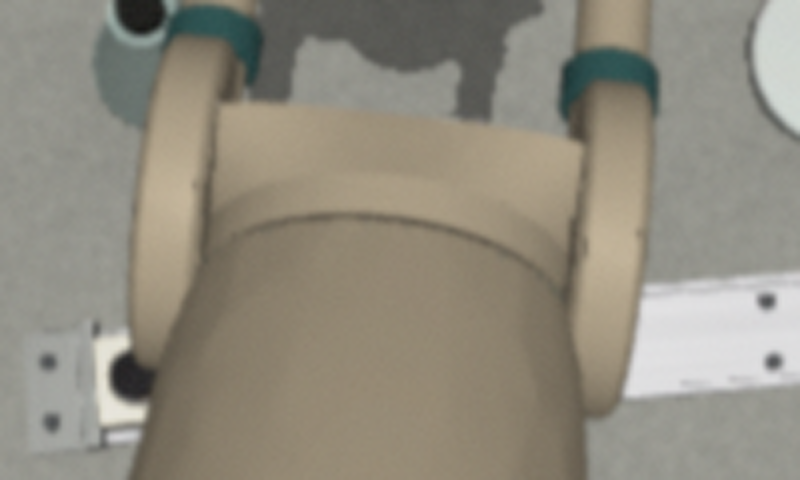

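The view shows the arm over the gate and carrier 1 still against the stop at (95,360). The tool is at rail (-3, -154) mm, outside the tab. Descending, then pushing the gate.

```bash
python3 -m inch '[{"claw":-1,"travel":[0,0.005,-0.15],"turn":0},{"claw":-1,"travel":[0,0.005,-0.35],"turn":0},{"claw":-1,"travel":[0,0.005,-0.48],"turn":0},{"claw":-1,"travel":[-0.05,0.001,-0.48],"turn":0},{"claw":-1,"travel":[-0.12,-0.004,-0.48],"turn":0}]' | grep -E "pos|force"
python3 -m inch '[{"claw":-1,"travel":[-0.02,-0.0015,0],"turn":0},{"claw":-1,"travel":[-0.04,-0.003,0],"turn":0},{"claw":-1,"travel":[-0.06,-0.0045,0],"turn":0},{"claw":-1,"travel":[-0.08,-0.006,0],"turn":0},{"claw":-1,"travel":[-0.1,-0.0075,0],"turn":0}]' | grep -E "pos|force"
python3 -m inch '[{"claw":-1,"travel":[-0.02,-0.0015,0],"turn":0},{"claw":-1,"travel":[-0.04,-0.003,0],"turn":0},{"claw":-1,"travel":[-0.06,-0.0045,0],"turn":0},{"claw":-1,"travel":[-0.08,-0.006,0],"turn":0},{"claw":-1,"travel":[-0.1,-0.0075,0],"turn":0}]' | grep -E "pos|force"
python3 st.py
```

```text
position: [0.647, -0.0151, 0.0421]
contact_force: [0.1, 0.2, 0.3]
gripper_force: 0.0
position: [0.6284, -0.0165, 0.0432]
contact_force: [1.9, -0.2, 1.3]
gripper_force: 0.7
position: [0.6071, -0.0178, 0.0423]
contact_force: [2.2, -0.8, 2.0]
gripper_force: 0.7
14.6 [ 0.6070609  -0.01782513  0.04232338] rail -0.0006143970628464425 -0.08936550312248603 yaw 4.257963818451094 F [ 2.18433787 -0.78280149  2.04065895] w -6.444421352221523e-05 railF -0.9440685153187717
```

```bash
python3 -m inch '[{"claw":-1,"travel":[-0.011,-0.001,0],"turn":0},{"claw":-1,"travel":[-0.022,-0.002,0],"turn":0},{"claw":-1,"travel":[-0.033,-0.0025,0],"turn":0},{"claw":-1,"travel":[-0.043,-0.003,0],"turn":0},{"claw":-1,"travel":[-0.05,-0.004,0],"turn":0}]' | grep -E "pos|force"
python3 -m inch '[{"claw":-1,"travel":[-0.005,-0.0004,0],"turn":0},{"claw":-1,"travel":[-0.01,-0.0008,0],"turn":0},{"claw":-1,"travel":[-0.015,-0.001,0],"turn":0},{"claw":-1,"travel":[-0.02,-0.0015,0],"turn":0},{"claw":-1,"travel":[-0.023,-0.0018,0],"turn":0}]' | grep -E "pos|force"
python3 st.py
```

```text
position: [0.5971, -0.0186, 0.0423]
contact_force: [1.0, -0.0, 0.7]
gripper_force: 0.6
position: [0.5946, -0.0188, 0.0424]
contact_force: [6.2, 1.8, -4.1]
gripper_force: 3.2
15.6 [ 0.59463052 -0.01880823  0.04242965] rail -0.0006645332433115386 -0.07689640548244892 yaw 4.223573280822088 F [ 6.16845379  1.80877344 -4.05375689] w -7.533662635919038e-05 railF 1.3420937816900071
```

```bash
python3 -m inch '[{"claw":-1,"travel":[-0.004,0,0],"turn":0},{"claw":-1,"travel":[-0.007,0,0],"turn":0},{"claw":-1,"travel":[-0.007,0,0],"turn":0}]' | grep -E "pos|force"
python3 -m inch '[{"claw":-1,"travel":[0.01,0,0],"turn":0},{"claw":-1,"travel":[0.03,0.002,0],"turn":0},{"claw":-1,"travel":[0.1,0.007,0],"turn":0},{"claw":-1,"travel":[0.25,0.02,0],"turn":0},{"claw":-1,"travel":[0.35,0.025,0.1],"turn":0}]' | grep -E "pos|force"
python3 -m inch '[{"claw":-1,"travel":[0,0,0.2],"turn":0},{"claw":-1,"travel":[0,0,0.4],"turn":0},{"claw":-1,"travel":[0,0,0.6],"turn":0},{"claw":-1,"travel":[0,0,0.8],"turn":0},{"claw":-1,"travel":[0,-0.1,0.9],"turn":0}]' | grep -E "pos|force"
python3 -m inch '[{"claw":-1,"travel":[0,-0.25,0],"turn":0},{"claw":-1,"travel":[0,-0.5,0],"turn":0},{"claw":-1,"travel":[0,-0.75,0],"turn":0},{"claw":-1,"travel":[0,-1,0],"turn":0},{"claw":-1,"travel":[0,-1,0],"turn":0}]' | grep -E "pos|force"
python3 -c "
from h import *
im=snap('top','t5.png')[185:305,230:430,::-1]
cv2.imwrite('pics/t5c.png',cv2.resize(im,(800,480),interpolation=cv2.INTER_CUBIC))"
```

```text
position: [0.5946, -0.0188, 0.0425]
contact_force: [8.4, 2.6, -4.7]
gripper_force: 4.0
position: [0.6596, -0.0139, 0.0597]
contact_force: [-0.0, -0.3, -0.3]
gripper_force: 0.0
position: [0.6615, -0.0324, 0.2464]
contact_force: [-0.4, -0.7, -0.4]
gripper_force: 0.0
position: [0.6595, -0.2413, 0.241]
contact_force: [-0.1, 0.1, -0.8]
gripper_force: 0.0
```

View pics/t5c.png

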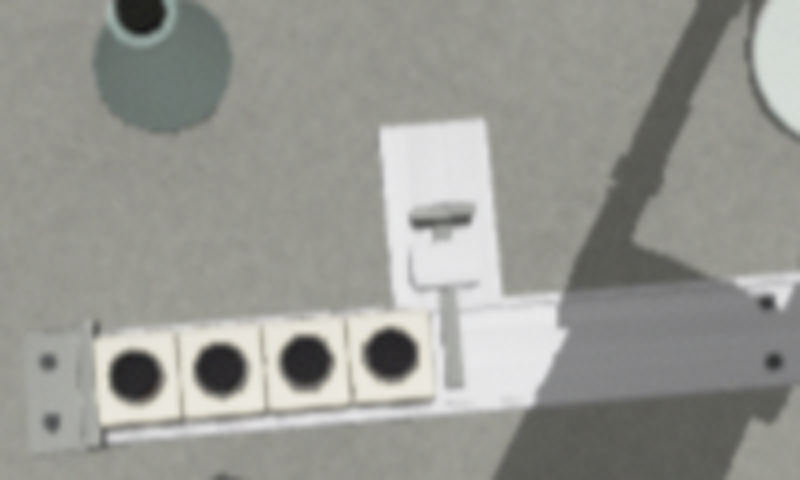

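All four carriers are touching and home, with caps evenly spaced at u 136, 221, 306 and 390. The gate bar crosses the channel past its middle at about (453,385), close behind carrier 4, and the flask and dish haven't moved. Handing in.

```bash
python3 -c "
from rig import ticket;print(ticket.sign_off())"
```

```text
the job is handed in; nothing more can be done
None
```

Job handed in at about 17.5 s on the robot clock: the four carriers are touching and home against the end stop, the gate is pushed shut behind them, and nothing else was touched.

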